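# Set the egg cooker's dial, refit its start knob and hold it pressed

## Robot

A 6-joint arm with a two-finger parallel gripper is mounted at the origin on the work surface. World frame = base frame: x ahead of the robot, y to its left, z up, the work surface at z = 0. Lengths are in mm, angles in degrees, forces in N, time in s.
With the tool pointing down it reaches from about 300 to 850 mm from the base axis. Payload 4.2 kg.
Tool frame: the origin (TCP) lies at the very end of the fingers, on their centre line; the grasp point (between the pads) lies 19 mm behind it; z points along the fingers, y is the direction in which the jaws open and shut (so a half turn about z gives the same grasp; the last joint's range is limited). The gripper opens to 91 mm and grips with 3 to 60 N. Pads are 32 mm wide; open, the fingers measure 118 mm over their backs; the gripper's body (76 mm by 178 mm) begins 60 mm behind the grasp point.
Start: joints at [74.714, 18.312, 89.639, -0, 72.044, -1.146], TCP at [140.475, 557.593, 213.976] pointing down, gripper open.
Joint ranges: [-177.97, 177.97], [-48.28, 115.42], [12.27, 149.76], [-77.06, 257.06], [2.81, 150.46], [-146.56, 146.56]. Speed limits (degrees/s): [147.25, 147.25, 180, 180, 180, 180].

## Interface

Orientations are given as [roll, pitch, yaw] about the fixed x, y, z axes, in that order (R = Rz(yaw) Ry(pitch) Rx(roll)).
In Python, from workcell import monitor, eyes, job gives the robot as it stands.
- The arm moves only by the tool move_arm, never from a script. Its argument "increments" is a list that holds one entry, the list of rows, each a list of 7 numbers: the opening, from 0 (shut) to 1 (fully open), then the shift along the tool's x, y, z in cm, then the turn, a rotation vector about the tool's x, y, z in rad. In form: [[[jaw, x, y, z, ax, ay, az], ...]]. A call has 1 to 12 rows; each row shifts and turns the pose as measured when the row begins, along the tool's axes as they then stand; what a row does not reach is not made up. A row lasts 1/8 s, in which the tool goes at most 62.5 mm and 10.7 degrees, less where a joint would pass 70% of its speed; a pose out of reach is approached as far as the arm can. A call is refused whole if a number of a shift passes 6.25 or a number of a turn 0.188, either way. A call with a gripper value outside its range is refused whole. The fingers move at their own pace and stop on an object; "force" is the grip in N (left out, the last holds). Time passes only in rows, so rows that do not move let the fingers close. It gives the time, the measured TCP pose, the force and the opening at its end, in the units of the state.
- monitor.state(): the state, without advancing time (a new reading comes with each control period).
- eyes.grab_frame(name): name is "scene" or "top"; returns a dict with "color" (400x640x3 uint8, red, green, blue), "z_map" (400x640 float32, mm along the optical axis (not along the pixel's ray), 0 where there is no reading), "camera_matrix" (3x3 intrinsics, pixels), "rvec" (rotation vector, rad) and "tvec" (3), from world to camera coordinates, as OpenCV has them. Camera axes: x right, y down, z forward; pixel columns grow to the right and rows downward; lengths in mm; the calibration is good to about 2 mm. A picture is of the moment at which its call begins.
- job.job_done(): hands the job in, once; it reports no verdict.
The state is a dict: "time_s": time; "qpos": joint angles; "qvel": joint speeds; "effort": joint torques, N m; "ee_pos": TCP position; "ee_rot": TCP orientation; "force": force on the tool from outside, world axes, zero at the start; "torque": the same for the moment, N m; "gripper_width": finger opening in mm.
Only numpy, scipy, OpenCV 4.12 (cv2) and the standard library are available. Lean on these libraries where they do the work, as an engineer would, in place of code of your own. Each camera call takes 0.05 s, during which the arm holds its last target. There are 200 camera calls.

## Task

On the black egg cooker, first turn the dial until its pointer stands on the red tick of its scale and let go of it. Then pick up the loose start knob, turn it so that its D-shaped hole matches the D-shaft on the cooker, push it fully onto the shaft, press it all the way down against the spring and finish while still holding it pressed with the gripper on it. Leave the egg cups, the pepper mill and the steel lid where they are.

Things in the scene. Friction and masses are not known exactly. Their poses are not given: they have to be found in the camera images.
- cooker: black egg cooker, fixed, 280 (x) x 240 (y) mm; origin under its centre, x to its rear, y to its left, z up. Aluminium deck panel in front, surface 66 mm above the worktop, with two controls at x = -85: dial at y = +62, bare D-shaft at y = -62. Clear dome at x = +55, 164 across, 171 tall in all. Red tick right behind the dial (+x), blue tick right behind the shaft (+x), where its flat faces
- dial (a joint): angle of the dial in rad, grows clockwise seen from above. At 1.40 the pointer stands on the red tick (cooker +x); at 0 it points 1.40 rad counter-clockwise of it. Stops at -0.5 and 3.2; slight friction (0.05 N m), stays where left
- dial_grip (a point): point on the dial's axis, 18 mm above the deck panel; its x axis is the pointer direction (turns with the dial), z up. The dial is a black skirt of 44 mm diameter and 4 mm height with an upright grip bar on it, 42 mm long (x), 12 mm thick (y), from 4 to 28 mm above the deck panel; a red line on the bar's top runs from the axis to its pointing end
- start_shaft (a joint): how far the D-shaft is pressed down, m: 0 at rest (up), 0.006 fully down. Spring: 3 N to start, 7.2 N fully down; springs back when released. The shaft does not turn
- shaft_tip (a point): centre of the top end of the brass D-shaft, 24 mm above the deck panel when not pressed (90 mm above the worktop). Vertical, 18 mm diameter, with a flat 1.5 mm from its axis that faces the point's +x (cooker +x); the top 1.5 mm are stepped about 0.6 mm narrower. z up
- knob: loose black metal start knob standing upright on the worktop: round, 38 mm across, 30 tall, 150 g. Origin: centre of its underside, z up. D-hole from below: 19.8 mm diameter, 16 deep, flat 2.4 mm from the axis on the +x side; a white line on top runs from centre to +x. Lower 16 mm narrower. Fully on: underside 16 mm below the shaft's tip, 8 mm above the deck panel (2 mm when pressed)
- cup0: porcelain egg cup, 48 mm wide, 58 mm tall, in the oak tray at the left; origin under its centre. Leave alone
- cup1: like cup0. Leave alone
- cup2: like cup0. Leave alone
- cup3: like cup0. Leave alone
- mill: glass pepper mill with steel top, 56 mm wide, 146 mm tall, on the worktop at the right; origin under its centre. Leave alone
- lid: stainless steel lid lying on the worktop at the right, 160 mm across, 46 mm tall with its knob; origin under its centre. Leave alone
There are look-alikes about, which are no part of the job. Several things look just like the knob: the one meant starts nearest to the robot's base.

How it is judged (in metres and radians):
On the way, in this order (a step that is already met when the one before it is completed fails the run):
1. the dial's pointer stands on the red tick and the dial is let go (value of joint dial between 1.27 and 1.53 rad and distance between the grasp point and dial_grip above 0.05 m), for 0.2 s.
2. the loose knob is lifted off the worktop (height (world z) of knob above 0.03 m), for 0.1 s.
At the end, for the whole second after the job is handed in: dial within 0.13 rad of the red tick; knob fully on the D-shaft (13.5 mm deep or more, within 4 mm of the axis, flat within 0.3 rad, upright within 0.12 rad); shaft pressed more than 4 of its 6 mm; fingers on the knob with over 2 N; all through the last second (value of joint dial between 1.27 and 1.53 rad and z of knob in the frame of shaft_tip below -0.0135 m and horizontal distance between knob and shaft_tip below 0.004 m and angle between the x axis of knob and the x axis of shaft_tip, either way round below 0.3 rad and angle between knob's own z axis and vertical below 0.12 rad and value of joint start_shaft above 0.004 m and contact force between the fingers and knob above 2 N); the arm keeps its last pose, push and grip.
It fails at once if an egg cup, the mill or the lid is moved more than 20 mm (distance of any of cup0, cup1, cup2, cup3, mill, lid from where it was at the start of the episode above 0.02 m).
It also fails if it takes over 58 s, if anything falls off the work surface, if the arm or the gripper's body presses on something with over 40 N, if the wrist force passes 120 N, or if a joint passes its speed limit or range.

## Working session

There is one attempt and no reset: what is moved stays moved. The work goes in short steps, Python scripts to look and compute and a tool call to move; the robot and the scene stay as the last step left them, time stands still between calls to the robot, and variables do not carry over. Pictures are saved under pics/ and viewed, about 8 in all and at most 12, crops included, and the job is handed in when it is done.

Besides the shell and the picture viewer there is one more tool, called after "Request:" as name(argument=value, ...) on one line, values as JSON. move_arm: Moves the arm, as the interface text tells. Its arguments: {"type":"object","properties":{"increments":{"type":"array"},"force":{"type":"number"}},"required":["increments"]}

```bash
mkdir -p pics
cat > h.py <<'E'
import numpy as np, cv2
from workcell import monitor, eyes, job
def grab(n):
    f=eyes.grab_frame(n); np.savez('last_%s.npz'%n,**f); return f
def cast(f,u,v,z):
    K=f["camera_matrix"];R=cv2.Rodrigues(np.array(f["rvec"],float))[0];t=np.array(f["tvec"],float).ravel()
    d=R.T@np.linalg.inv(K)@np.array([u,v,1.]);c=-R.T@t
    return c+d*(z-c[2])/d[2]
def cloud(f):
    K=f["camera_matrix"];R=cv2.Rodrigues(np.array(f["rvec"],float))[0];t=np.array(f["tvec"],float).ravel()
    z=f["z_map"];v,u=np.mgrid[:400,:640]
    p=np.stack([(u-K[0,2])/K[0,0]*z,(v-K[1,2])/K[1,1]*z,z],-1)
    return (p-t)@R
def save(n,im,s=1,box=None):
    if box: im=im[box[1]:box[3],box[0]:box[2]]
    cv2.imwrite('pics/'+n,cv2.resize(im[...,::-1],None,fx=s,fy=s,interpolation=cv2.INTER_CUBIC))
E
python3 - <<'E'
from h import *
for n in("scene","top"):
    f=grab(n); save(n+'0.png',f["color"],1.25)
    R=cv2.Rodrigues(np.array(f["rvec"]))[0];print(n,-R.T@np.array(f["tvec"]).ravel(),f["camera_matrix"][0,0])
print(monitor.state())
E
```

```text
scene [1319.71442535  346.74200215 1450.95746658] 456.7321327699865
top [ 372.0415151     5.20531989 1180.02648818] 361.4056335832902
{'time_s': 0.1, 'qpos': array([ 7.47126113e+01,  1.83473259e+01,  8.96966357e+01,  2.67044615e-04,
        7.20435378e+01, -1.14718155e+00]), 'qvel': array([ 0.10626398,  0.01711507, -0.19058697,  0.04249846,  0.04594119,
        0.03222906]), 'effort': array([-6.17203350e-04, -4.13331163e+01, -2.32508361e+01,  7.28325779e-02,
        4.20570828e-02, -4.21920060e-05]), 'ee_pos': array([140.36754015, 557.16369349, 213.22972654]), 'ee_rot': array([-1.79912523e+02, -2.00566296e-03,  1.65859709e+02]), 'force': array([-1.00542939,  0.34284038,  1.1585414 ]), 'torque': array([ 0.00478527, -0.02662998,  0.07453491]), 'gripper_width': 90.87165284805725}
```

View pics/scene0.png

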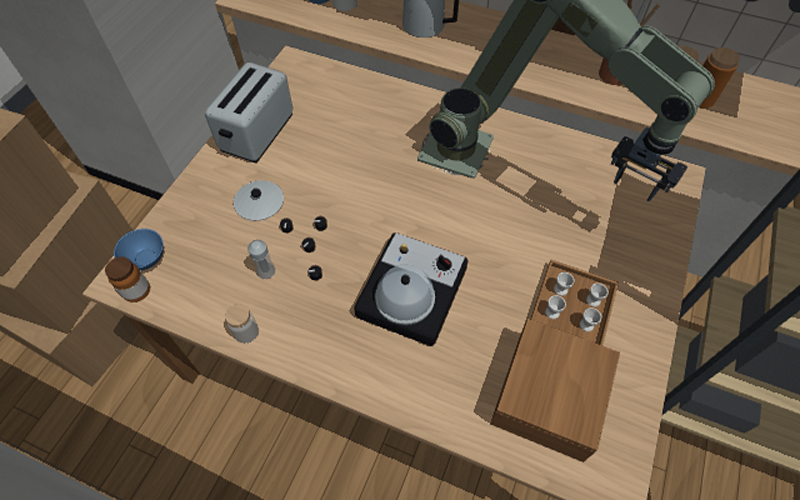

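View pics/top0.png

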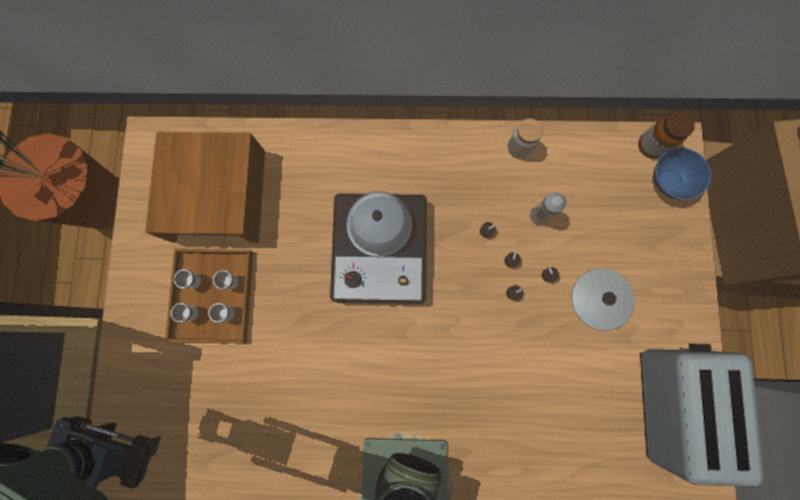

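The scene view shows the cooker at (410,290), the dial at (443,264) and the shaft at (403,248). The top view (scaled ×1.25) shows the dial at (353,279), the shaft at (403,281) and four knobs. The knob nearest the base is at (515,293). Next I'll measure these.

Run:
```python
from h import *
f=dict(np.load('last_top.npz'));im=f["color"];hsv=cv2.cvtColor(im,cv2.COLOR_RGB2HSV)
def big(m,box):
    k=np.zeros(m.shape,np.uint8);x0,y0,x1,y1=box;k[y0:y1,x0:x1]=m[y0:y1,x0:x1]*255
    return max(cv2.findContours(k,cv2.RETR_EXTERNAL,cv2.CHAIN_APPROX_NONE)[0],key=cv2.contourArea)
H,S,V=[hsv[...,i].astype(int) for i in range(3)]
c=big((V>120)&(S<60),(255,200,350,248));r=cv2.minAreaRect(c);b=cv2.boxPoints(r)
print('panel',r);P=np.array([cast(f,*q,66) for q in b]);print(P.round(1), P.mean(0))
for i in range(4):
    d=P[(i+1)%4]-P[i];print(np.hypot(*d[:2]).round(1),np.degrees(np.arctan2(d[1],d[0])).round(2))
c=big((S<90)&(V<190),(258,150,350,246));r=cv2.minAreaRect(c);print('body',r)
for nm,m,box,z in [('brass',(S>90)&(V>60),(310,215,335,235),88),('dial',V<75,(268,210,298,236),75),('knob',V<80,(400,222,425,245),25)]:
    c=big(m,box);M=cv2.moments(c);u,v=M['m10']/M['m00'],M['m01']/M['m00'];print(nm,u,v,cv2.contourArea(c),cast(f,u,v,z).round(1),cv2.boundingRect(c))
a=cv2.resize(im[190:250,255:355],None,fx=7,fy=7,interpolation=cv2.INTER_CUBIC);b=cv2.resize(im[220:250,380:480],None,fx=7,fy=7,interpolation=cv2.INTER_CUBIC)
save('z1.png',np.vstack([a[:360],b]))
g=dict(np.load('last_scene.npz'))['color'];save('z2.png',g[165:235,230:380],5)
```

```text
panel ((301.8963623046875, 219.6256103515625), (69.28600311279297, 38.6699333190918), 1.6365771293640137)
[[444.2 182.5  66. ]
 [565.3 184.2  66. ]
 [562.7 -33.   66. ]
 [442.3 -31.   66. ]] [503.61828812  75.65785179  66.        ]
121.1 0.81
217.2 -90.67
120.5 179.05
213.5 89.47
body ((303.76336669921875, 198.12753295898438), (76.22655487060547, 90.36534118652344), 2.642545223236084)
brass 321.70666666666665 224.32 12.5 [487.3  13.5  88. ] (319, 223, 6, 4)
dial 283.1904761904762 223.281746031746 84.0 [489.7 132.2  75. ] (276, 217, 13, 13)
knob 410.7494252873563 234.41609195402296 72.5 [ 466.9 -269.7   25. ] (405, 229, 13, 11)
```

View pics/z1.png

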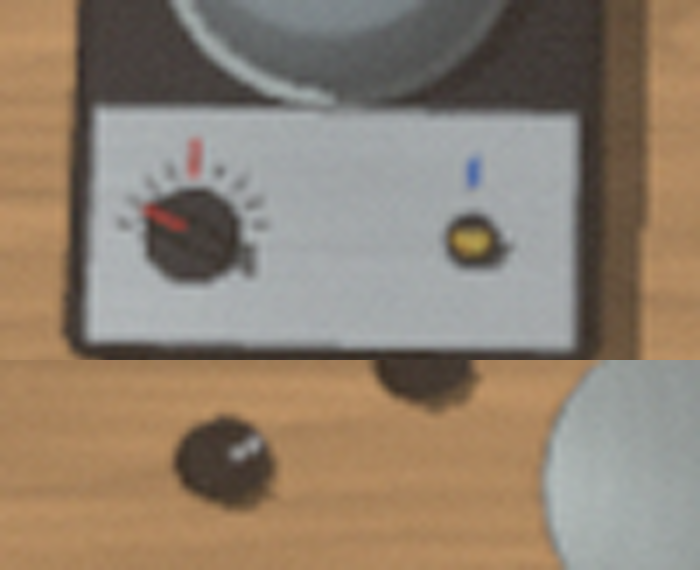

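View pics/z2.png

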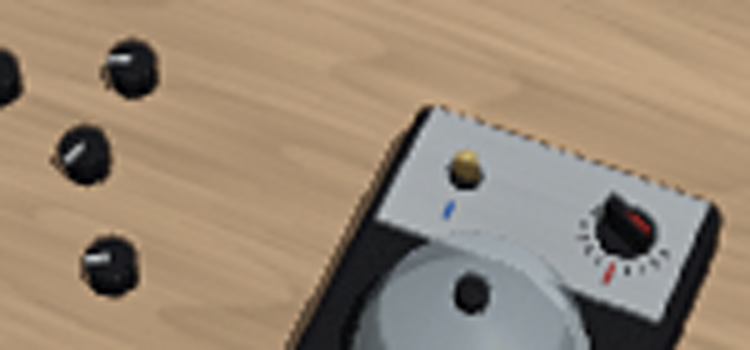

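The panel runs almost exactly along the world axes. The dial pointer is about 64° counter-clockwise of the red tick, and the target knob's white line is at about -61°. I'll refine both angles and plan the first move.

```bash
cat >> h.py <<'E'
def rel(x,y,z,yaw,s=None):
    s=s or monitor.state();p=s["ee_pos"];
    from scipy.spatial.transform import Rotation as Ro
    R=Ro.from_euler('xyz',s["ee_rot"],degrees=True)
    d=R.inv().apply(np.array([x,y,z])-p)/10
    T=Ro.from_euler('xyz',[180,0,yaw],degrees=True)
    print('pos',p.round(1),'rot',s["ee_rot"].round(2),'t',s["time_s"],'F',s["force"].round(1),'w',round(s["gripper_width"],1))
    print('shift cm',d.round(3),'turn',(R.inv()*T).as_rotvec().round(4))
E
python3 - <<'E'
from h import *
for n in('top','scene'):
    f=dict(np.load(f'last_{n}.npz'));im=f["color"];h=cv2.cvtColor(im,cv2.COLOR_RGB2HSV).astype(int)
    def pts(m,box,z):
        v,u=np.nonzero(m[box[1]:box[3],box[0]:box[2]]);return np.array([cast(f,a+box[0],b+box[1],z)[:2] for a,b in zip(u,v)])
    red=((h[...,0]<8)|(h[...,0]>172))&(h[...,1]>110)&(h[...,2]>70)
    blue=(abs(h[...,0]-112)<12)&(h[...,1]>110)
    brass=(abs(h[...,0]-24)<8)&(h[...,1]>90)&(h[...,2]>90)
    if n=='top': B=dict(red=(268,208,298,236),blue=(310,205,335,220),brass=(314,217,331,232),knob=(402,226,424,242))
    else: B=dict(red=(343,200,365,225),blue=(315,200,325,212),brass=(316,192,330,204),knob=(247,170,266,188))
    p=pts(red,B['red'],94);print(n,'red@94',p.round(0).tolist())
    p=pts(red,B['red'],66);print(n,'red@66',p.mean(0), p[p[:,0]>505].mean(0) if n=='top' else '')
    p=pts(blue,B['blue'],66);print('blue',p.mean(0),len(p))
    p=pts(brass,B['brass'],89);print('brass',p.mean(0),len(p))
    b=B['knob'];S=im[b[1]:b[3],b[0]:b[2]].min(-1);print(S)
    # white line on dark top
    dk=pts(h[...,2]<70,b,30);print('dark@30',dk.mean(0),dk.min(0),dk.max(0))
    wh=pts((h[...,1]<70)&(h[...,2]>100),b,30);print('white@30',wh.round(1).tolist())
rel(488,137.5,200,165.86)
E
```

```text
top red@94 [[500.0, 152.0], [497.0, 152.0], [497.0, 149.0], [497.0, 146.0], [494.0, 149.0], [494.0, 146.0], [494.0, 143.0], [494.0, 140.0], [491.0, 143.0], [491.0, 140.0], [491.0, 137.0]]
top red@66 [498.03382541 148.76105153] [nan nan]
blue [521.82622566  13.35157094] 3
brass [487.38921952  13.5226531 ] 20
[[ 98  97  94  99  99  95  99  96 102  97  98  97 100  97  96 100 100  99
   99 101  97  99]
 [ 96  95 100  97 100 100  97 101  94  89  88  90  97 100 103  99 100  97
  101  99  98  96]
 [ 94  95  94  93  96  92  89  89  77  63  60  64  78  90  95  98  96  99
  102  97  96  97]
 [ 92  95  94  92  91  81  66  56  50  49  48  47  49  61  80  94  93  95
   89  89  90  89]
 [ 93  94  92  89  76  51  47  48  45  45  44  49  47  65  86  91  93  91
   89  90  87  90]
 [ 96  95  94  79  53  49  48  49  49  52  48  48  64 108 132  98  83  93
   88  93  91  91]
 [ 96  95  91  66  45  50  50  52  48  49  63  99 117 129 139  80  76  93
   94  93  93  91]
 [ 96  95  84  50  43  51  51  53  50  49  72 126 137  92  81  53  64  86
   93  93  96  92]
 [ 93  89  81  45  40  49  48  50  49  46  59  
[... 2489 characters left out ...]
 118]
 [123 122 119 122 125 126 127 124 119 119 116 115 121 120 120 122 123 123
  121]
 [124 124 123 122 120 120 122 124 126 124 125 122 118 118 116 117 117 119
  121]
 [119 121 124 124 124 122 121 119 121 121 123 123 122 121 120 118 116 116
  118]]
dark@30 [ 482.80504264 -266.14824311] [ 459.10491206 -289.02516897] [ 506.63860209 -246.06185855]
white@30 [[479.5, -290.4], [478.0, -286.9], [476.5, -283.3], [475.0, -279.8], [473.5, -276.3], [483.6, -288.2], [479.2, -277.7]]
pos [140.4 557.2 213.2] rot [-179.91   -0.    165.86] t 0.1 F [-1.   0.3  1.2] w 90.9
shift cm [-43.962 -32.2     1.371] turn [-0.0015 -0.     -0.    ]<stdin>:12: RuntimeWarning: Mean of empty slice.
  ret = um.true_divide(
```

Request:
move_arm(increments=[[[1,-4.88,-3.58,0.15,0,0,0],[1,-4.88,-3.58,0.15,0,0,0],[1,-4.88,-3.58,0.15,0,0,0],[1,-4.88,-3.58,0.15,0,0,0],[1,-4.88,-3.58,0.15,0,0,0],[1,-4.88,-3.58,0.15,0,0,0],[1,-4.88,-3.58,0.15,0,0,0],[1,-4.88,-3.58,0.15,0,0,0],[1,-4.88,-3.58,0.15,0,0,0]]])

```text
time_s: 1.23
ee_pos: [496.0, 128.4, 197.0]
ee_rot: [-179.9, -0.0, 166.4]
force: [0.4, 0.6, 0.6]
gripper_width: 91.3
```

Request:
move_arm(increments=[[[0.6,0,0,0,0,0,0.185],[0.6,0,0,0,0,0,0.185],[0.6,0,0,0,0,0,0.185],[0.6,0,0,0,0,0,0.185],[0.6,0,0,0,0,0,0.185],[0.6,0,0,0,0,0,0.185],[0.6,0,0,0,0,0,0.185],[0.6,0,0,0,0,0,0.185],[0.6,0,0,0,0,0,0.185],[0.6,0,0,0,0,0,0.185]]])

```text
time_s: 2.48
ee_pos: [495.9, 122.5, 192.0]
ee_rot: [-179.6, 0.6, 58.7]
force: [-0.9, 0.7, 0.1]
gripper_width: 54.4
```

Run:
```python
from h import *
rel(488,137,120,60)
```

```text
pos [495.9 122.5 192. ] rot [-179.62    0.58   58.73] t 2.475 F [-0.9  0.7  0.1] w 54.4
shift cm [ 0.901 -1.376  7.199] turn [-0.0068  0.01   -0.0221]
```

Request:
move_arm(increments=[[[0.6,0.45,-0.7,3.6,-0.004,0.005,-0.022],[0.6,0.45,-0.7,3.6,-0.003,0.005,0],[0.6,0,0,0,0,0,0]]])

```text
time_s: 2.85
ee_pos: [487.7, 137.2, 118.2]
ee_rot: [180.0, -0.0, 59.9]
force: [0.2, -0.7, 0.5]
gripper_width: 54.7
```

Run:
```python
from h import *
rel(488,137,76,60)
f=grab("scene");save('s2.png',f["color"],5,(300,140,420,240))
```

```text
pos [487.7 137.2 118.2] rot [ 1.7996e+02 -2.0000e-02  5.9940e+01] t 2.85 F [ 0.2 -0.7  0.5] w 54.7
shift cm [-0.008  0.033  4.223] turn [ 0.0006 -0.0003 -0.001 ]
```

View pics/s2.png

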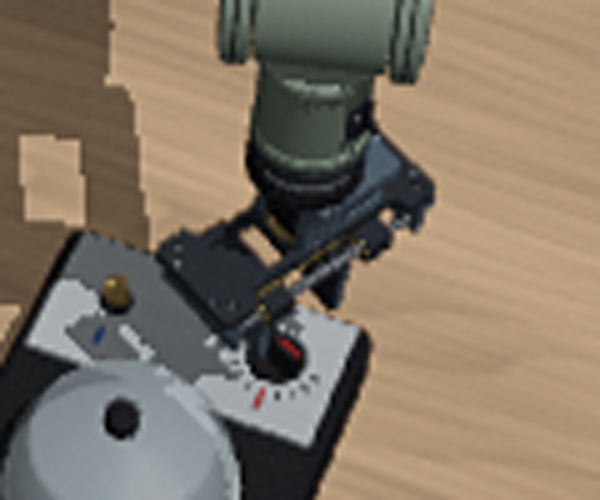

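The jaws straddle the dial bar, and its red line is at (290,348). I'll lower onto it and grip.

Request:
move_arm(increments=[[[0.6,0,0,2.1,0,0,0],[0.6,0,0,2.0,0,0,0],[0.6,0,0,0,0,0,0],[0,0,0,0,0,0,0],[0,0,0,0,0,0,0],[0,0,0,0,0,0,0],[0,0,0,0,0,0,0],[0,0,0,0,0,0,0],[0,0,0,0,0,0,0]]], force=15)

```text
time_s: 4.03
ee_pos: [493.0, 141.0, 86.8]
ee_rot: [179.6, -0.8, 59.7]
force: [2.7, -2.6, -2.4]
gripper_width: 11.8
```

Run:
```python
from h import *
rel(488,137,76,0);print(monitor.state()["torque"])
```

```text
pos [493.  141.   86.8] rot [179.64  -0.85  59.72] t 4.025 F [ 2.7 -2.6 -2.4] w 11.8
shift cm [-0.615 -0.237  1.07 ] turn [-0.0021 -0.0167  1.0422]
[-0.54220245 -0.28064099 -0.06515893]
```

Request:
move_arm(increments=[[[0.35,0,0,0,0,0,0],[0.35,0,0,0,0,0,0],[0.35,-0.55,0,0.5,0,0.008,0],[0.35,0,0,0.5,0,0.008,0],[0.35,0,0,0,0,0,0]]], force=15)

```text
time_s: 4.65
ee_pos: [490.6, 135.3, 76.0]
ee_rot: [179.6, -1.8, 59.7]
force: [0.8, -0.5, -0.8]
gripper_width: 31.8
```

Run:
```python
from h import *
rel(488,137,76,60);print(monitor.state()["torque"])
```

```text
pos [490.6 135.3  76. ] rot [179.58  -1.8   59.73] t 4.65 F [ 0.8 -0.5 -0.8] w 31.8
shift cm [ 0.015 -0.311 -0.   ] turn [ 0.0073 -0.0314 -0.0049]
[-0.13179568  0.07114628 -0.01295955]
```

Request:
move_arm(increments=[[[0.35,0,0,0,0.007,-0.03,0],[0,0,0,0,0,0,0],[0,0,0,0,0,0,0],[0,0,0,0,0,0,0],[0,0,0,0,0,0,0]]], force=15)

```text
time_s: 5.28
ee_pos: [490.1, 136.1, 76.1]
ee_rot: [-179.9, 0.0, 59.7]
force: [0.5, 0.6, -0.4]
gripper_width: 11.8
```

Run:
```python
from h import *
rel(488,137,76,0);print(monitor.state()["torque"])
```

```text
pos [490.1 136.1  76.1] rot [-1.799e+02  3.000e-02  5.971e+01] t 5.275 F [ 0.5  0.6 -0.4] w 11.8
shift cm [-0.026 -0.23   0.009] turn [-0.0013  0.0014  1.0421]
[-0.16299097  0.06329536 -0.02751516]
```

Request:
move_arm(increments=[[[0,0,0,0,0,0,0.13],[0,0,0,0,0,0,0.13],[0,0,0,0,0,0,0.13],[0,0,0,0,0,0,0.13]]])

```text
time_s: 5.78
ee_pos: [490.0, 136.2, 76.1]
ee_rot: [-179.9, 0.1, 29.0]
force: [0.5, 1.3, 0.4]
gripper_width: 11.5
```

Run:
```python
from h import *
rel(489.5,136.5,76,0);print(monitor.state()["torque"])
```

```text
pos [490.  136.2  76.1] rot [-1.7994e+02  5.0000e-02  2.9010e+01] t 5.775 F [0.5 1.3 0.4] w 11.5
shift cm [-0.029 -0.054  0.009] turn [-0.0008  0.0011  0.5064]
[0.14090315 0.32234707 0.01766067]
```

Request:
move_arm(increments=[[[0,0,0,0,0,0,0.127],[0,0,0,0,0,0,0.127],[0,0,0,0,0,0,0.127],[0,0,0,0,0,0,0.127],[0,0,0,0,0,0,0]]])

```text
time_s: 6.4
ee_pos: [490.0, 136.3, 76.1]
ee_rot: [-180.0, 0.0, -1.0]
force: [-1.1, 1.6, 0.5]
gripper_width: 12.0
```

Run:
```python
from h import *
rel(489.5,136.5,76,0);print(monitor.state()["torque"])
```

```text
pos [490.  136.3  76.1] rot [-1.7995e+02  3.0000e-02 -9.8000e-01] t 6.4 F [-1.1  1.6  0.5] w 12.0
shift cm [-0.05  -0.017  0.01 ] turn [-0.0008  0.0006 -0.017 ]
[ 0.13770453  0.37471933 -0.0562644 ]
```

Request:
move_arm(increments=[[[0.4,0,0,0,0,0,0],[0.4,0,0,0,0,0,0],[0.4,0,0,0,0,0,0],[0.4,0,0,-5,0,0,0],[0.4,0,0,-5,0,0,0],[0.4,0,0,-3,0,0,0],[0.4,0,0,0,0,0,0],[0.4,0,0,0,0,0,0]]])

```text
time_s: 7.4
ee_pos: [490.3, 135.1, 208.4]
ee_rot: [179.9, 0.0, -0.6]
force: [0.6, -0.6, -0.3]
gripper_width: 36.7
```

Run:
```python
from h import *
rel(468,-270,130,0)
f=grab("scene");save('s3.png',f["color"],5,(300,140,420,240))
```

```text
pos [490.3 135.1 208.4] rot [ 1.7991e+02  4.0000e-02 -6.3000e-01] t 7.4 F [ 0.6 -0.6 -0.3] w 36.7
shift cm [-1.782 40.525  7.905] turn [ 0.0015  0.0007 -0.011 ]
```

View pics/s3.png

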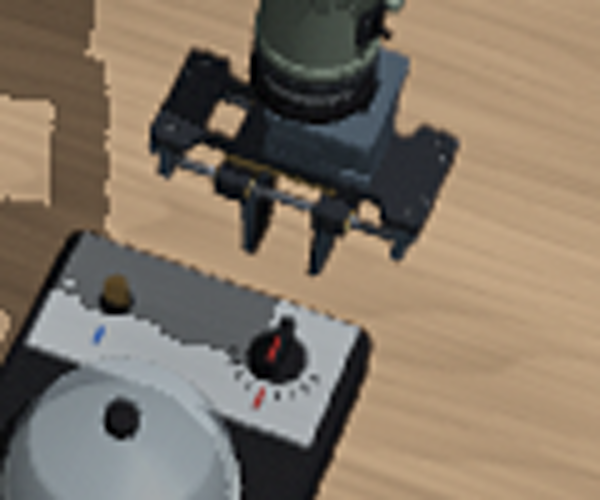

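The pointer line at (275,348) points at the red tick at (259,398), and the dial is released. Next is the knob.

Request:
move_arm(increments=[[[0.8,-0.25,5.8,0,0,0,0],[0.8,-0.25,5.8,0,0,0,0],[0.8,-0.25,5.8,0,0,0,0],[0.8,-0.25,5.8,0,0,0,0],[0.8,-0.25,5.8,0,0,0,0],[0.8,-0.25,5.8,0,0,0,0],[0.8,-0.25,5.8,0,0,0,0],[0.8,0,0,2.5,0,0,-0.17],[0.8,0,0,2.5,0,0,-0.17],[0.8,0,0,2.5,0,0,-0.17],[0.8,0,0,0,0,0,0],[0.8,0,0,0,0,0,0]]])

```text
time_s: 8.95
ee_pos: [460.5, -281.4, 113.7]
ee_rot: [-178.8, 1.1, 29.4]
force: [0.7, -0.6, 0.6]
gripper_width: 72.9
```

Run:
```python
from h import *
rel(468,-270,70,29)
```

```text
pos [ 460.5 -281.4  113.7] rot [-178.79    1.12   29.44] t 8.95 F [ 0.7 -0.6  0.6] w 72.9
shift cm [ 1.297 -0.533  4.357] turn [-0.021   0.0196  0.0074]
```

Request:
move_arm(increments=[[[0.8,0.65,-0.27,2.2,-0.02,0.02,0],[0.8,0.65,-0.27,2.2,0,0,0],[0.8,0,0,0,0,0,0]]])

```text
time_s: 9.32
ee_pos: [471.0, -270.9, 71.7]
ee_rot: [179.7, -0.2, 29.1]
force: [-0.3, 0.7, -0.4]
gripper_width: 73.5
```

Run:
```python
from h import *
rel(468,-270,12,29)
f=grab("scene");save('s4.png',f["color"],5,(200,110,320,210))
```

```text
pos [ 471.  -270.9   71.7] rot [179.72  -0.23  29.13] t 9.325 F [-0.3  0.7 -0.4] w 73.5
shift cm [-0.244 -0.253  5.969] turn [ 0.0049 -0.004   0.0022]
```

View pics/s4.png

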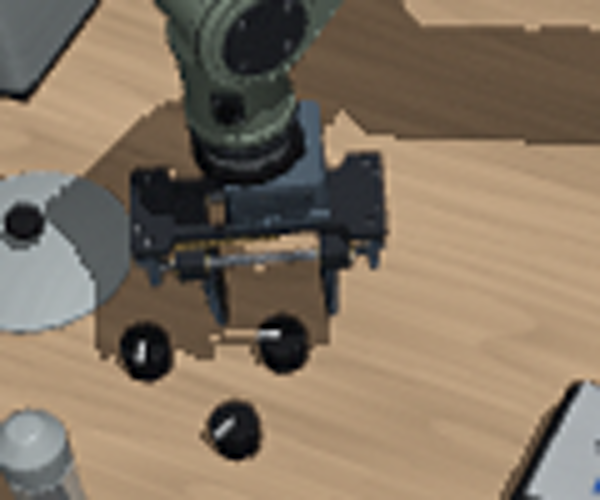

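The jaws are above the target knob at (282,345). I'll descend.

Request:
move_arm(increments=[[[0.8,-0.12,-0.12,3,0.005,-0.004,0],[0.8,-0.12,-0.12,2.2,0,0,0],[0.8,0,0,0.5,0,0,0],[0.8,0,0,0,0,0,0]]])

```text
time_s: 9.88
ee_pos: [473.2, -274.2, 20.8]
ee_rot: [179.2, -0.4, 29.0]
force: [0.5, 0.3, 0.5]
gripper_width: 73.2
```

Run:
```python
from h import *
rel(468,-270,12,29)
```

```text
pos [ 473.2 -274.2   20.8] rot [179.25  -0.4   28.98] t 9.875 F [0.5 0.3 0.5] w 73.2
shift cm [-0.263 -0.629  0.872] turn [ 0.0131 -0.007  -0.0003]
```

Request:
move_arm(increments=[[[0.8,-0.26,-0.63,0.85,0.013,-0.007,0],[0.8,0,0,0,0,0,0]]])

```text
time_s: 10.12
ee_pos: [468.7, -270.4, 13.5]
ee_rot: [179.9, -0.1, 29.0]
force: [-0.1, -0.9, -0.2]
gripper_width: 72.7
```

Run:
```python
from h import *
rel(468,-270,12,29)
```

```text
pos [ 468.7 -270.4   13.5] rot [ 1.7988e+02 -7.0000e-02  2.8960e+01] t 10.125 F [-0.1 -0.9 -0.2] w 72.7
shift cm [-0.044 -0.07   0.153] turn [ 0.0021 -0.0012 -0.0007]
```

Close gently, open again, then measure.

Request:
move_arm(increments=[[[0,0,0,0.1,0,0,0],[0,0,0,0,0,0,0],[0,0,0,0,0,0,0],[0,0,0,0,0,0,0],[0,0,0,0,0,0,0]]], force=8)

```text
time_s: 10.75
ee_pos: [469.4, -270.8, 13.2]
ee_rot: [179.8, -0.1, 29.0]
force: [0.9, 0.1, -0.3]
gripper_width: 37.7
```

Run:
```python
from h import *
rel(468,-270,12,29)
```

```text
pos [ 469.4 -270.8   13.2] rot [ 1.7979e+02 -1.2000e-01  2.8960e+01] t 10.75 F [ 0.9  0.1 -0.3] w 37.7
shift cm [-0.083 -0.138  0.122] turn [ 0.0038 -0.0021 -0.0006]
```

Request:
move_arm(increments=[[[0.8,0,0,0,0,0,0],[0.8,0,0,0,0,0,0],[0.8,0,0,0,0,0,0],[0.8,0,0,0,0,0,0.174],[0.8,0,0,0,0,0,0.174],[0.8,0,0,0,0,0,0.174],[0.8,0,0,0,0,0,0.174]]])

```text
time_s: 11.62
ee_pos: [469.2, -270.7, 13.2]
ee_rot: [179.9, -0.2, -12.2]
force: [0.3, -0.6, -0.1]
gripper_width: 72.8
```

Run:
```python
from h import *
rel(469.4,-270.8,12,-61)
```

```text
pos [ 469.2 -270.7   13.2] rot [179.93  -0.21 -12.21] t 11.625 F [ 0.3 -0.6 -0.1] w 72.8
shift cm [0.019 0.011 0.12 ] turn [-4.000e-04 -3.900e-03  8.516e-01]
```

Request:
move_arm(increments=[[[0.8,0,0,0,0,0,0.17],[0.8,0,0,0,0,0,0.17],[0.8,0,0,0.05,0,0,0.17],[0.8,0,0,0,0,0,0.17],[0.8,0,0,0,0,0,0.17],[0,0,0,0,0,0,0],[0,0,0,0,0,0,0],[0,0,0,0,0,0,0],[0,0,0,0,0,0,0],[0,0,0,0,0,0,0],[0,0,0,0,0,0,0]]], force=8)

```text
time_s: 13.0
ee_pos: [469.1, -270.5, 12.7]
ee_rot: [-179.9, -0.2, -62.2]
force: [-0.9, -0.7, 0.1]
gripper_width: 38.1
```

Run:
```python
from h import *
rel(469.4,-270.8,12,-61)
```

```text
pos [ 469.1 -270.5   12.7] rot [-1.799e+02 -1.700e-01 -6.216e+01] t 13.0 F [-0.9 -0.7  0.1] w 38.1
shift cm [ 0.038 -0.015  0.068] turn [-0.0018 -0.003  -0.0202]
```

Request:
move_arm(increments=[[[0,0,0,0,0,0,0],[0,0,0,0,0,0,0],[0,0,0,-4,0,0,0],[0,0,0,-5,0,0,0],[0,0,0,-5,0,0,0],[0,0,0,0,0,0,-0.18],[0,0,0,0,0,0,-0.18],[0,0,0,0,0,0,-0.18],[0,0,0,0,0,0,-0.18],[0,0,0,0,0,0,-0.18],[0,0,0,0,0,0,-0.18],[0,0,0,0,0,0,0]]], force=30)

```text
time_s: 14.5
ee_pos: [466.8, -268.9, 154.9]
ee_rot: [-179.9, 0.1, 1.7]
force: [-0.2, 0.3, -1.2]
gripper_width: 37.3
```

Run:
```python
from h import *
rel(490,12.3,150,0)
f=grab("scene");save('s5.png',f["color"],6,(220,120,320,200))
```

```text
pos [ 466.8 -268.9  154.9] rot [-1.7991e+02  9.0000e-02  1.7000e+00] t 14.5 F [-0.2  0.3 -1.2] w 37.3
shift cm [  3.151 -28.034   0.525] turn [-0.0015  0.0016  0.0296]
```

View pics/s5.png

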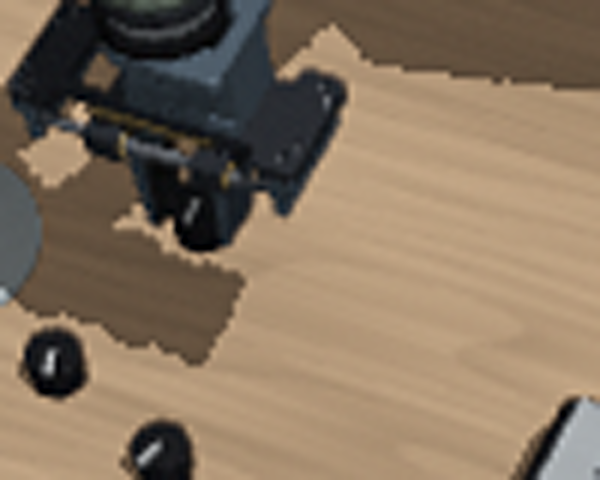

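The knob is held, and its white line is visible at about (191,210) in the crop. I'll measure its direction at its height.

```bash
cat > wl.py <<'E'
from h import *
def line(f,box,z):
    x0,y0,x1,y1=box;g=f["color"][y0:y1,x0:x1].min(-1).astype(float)
    print(g.astype(int))
    w=np.clip(g-75,0,None);v,u=np.mgrid[y0:y1,x0:x1];P=np.array([cast(f,a,b,z)[:2] for a,b in zip(u.ravel(),v.ravel())]);w=w.ravel()
    c=(P*w[:,None]).sum(0)/w.sum();C=((P-c).T*w)@(P-c)/w.sum();e,V=np.linalg.eigh(C);d=V[:,1];d*=np.sign(d[0])
    print('centre',c.round(1),'len sd',np.sqrt(e).round(1),'yaw',np.degrees(np.arctan2(d[1],d[0])).round(1))
E
python3 - <<'E'
from wl import *
f=dict(np.load('last_scene.npz'));line(f,(249,151,256,159),172)
E
```

```text
[[13 11 11 14 16 17 22]
 [10 11 12 12 11 14 23]
 [15 10 28 88 37 11 21]
 [13 10 42 93 17 16 17]
 [11 24 89 51  8 13 12]
 [ 7 44 96 16 10 10 13]
 [ 0 18 40 10 15 12 14]
 [ 0  5  5 11 11 13 10]]
centre [ 479.9 -268.3] len sd [0.8 5.2] yaw 9.4
```

Run:
```python
from h import *
f=dict(np.load('last_scene.npz'))
g=f["color"][153:158,249:256].min(-1).astype(float);w=np.clip(g-18,0,None)
v,u=np.mgrid[153:158,249:256]
r=(w*u).sum(1)/w.sum(1);print(r)
for a,b in((0,3),(0,4),(1,3)):
    p=cast(f,r[a],153+a,172);q=cast(f,r[b],153+b,172);d=q-p;print(np.degrees(np.arctan2(d[1],d[0])))
m=w.ravel();import numpy as np
P=np.array([cast(f,a,b,172)[:2] for a,b in zip(u.ravel(),v.ravel())]);c=(P*m[:,None]).sum(0)/m.sum();C=((P-c).T*m)@(P-c);V=np.linalg.eigh(C)[1][:,1];print(c,np.degrees(np.arctan(V[1]/V[0])))
```

```text
[252.17647059 251.75757576 251.24545455 250.75       251.        ]
6.490448559783395
14.24896478912026
5.321980550021072
[ 479.91033987 -268.37002254] 6.9149912839473995
```

Request:
move_arm(increments=[[[0,0.63,-5.6,0.1,0,0,0],[0,0.63,-5.6,0.1,0,0,0],[0,0.63,-5.6,0.1,0,0,0],[0,0.63,-5.6,0.1,0,0,0],[0,0.63,-5.6,0.1,0,0,0],[0,0,0,0,0,0,0.073],[0,0,0,0,0,0,0],[0,0,0,0,0,0,0]]])

```text
time_s: 15.55
ee_pos: [494.1, 19.5, 149.6]
ee_rot: [-179.9, -0.1, -3.9]
force: [1.5, -0.8, -1.3]
gripper_width: 37.2
```

Run:
```python
from h import *
rel(490,12.3,120,-2.5)
```

```text
pos [494.1  19.5 149.6] rot [-1.7992e+02 -7.0000e-02 -3.9100e+00] t 15.55 F [ 1.5 -0.8 -1.3] w 37.2
shift cm [-0.362  0.75   2.961] turn [-0.0013 -0.0013 -0.0246]
```

Request:
move_arm(increments=[[[0,-0.36,0.75,2.9,0,0,-0.025],[0,0,0,0,0,0,0]]])

```text
time_s: 15.8
ee_pos: [490.3, 10.8, 120.5]
ee_rot: [-179.9, -0.1, -2.6]
force: [-0.3, 0.2, -0.7]
gripper_width: 37.0
```

Run:
```python
from h import *
rel(490,12.3,108,-2.5)
f=grab("scene");save('s6.png',f["color"],10,(292,165,352,215))
print(f["color"][182:197,310:328].min(-1))
```

```text
pos [490.3  10.8 120.5] rot [-1.7992e+02 -1.4000e-01 -2.6100e+00] t 15.8 F [-0.3  0.2 -0.7] w 37.0
shift cm [-0.037 -0.148  1.253] turn [-0.0013 -0.0024 -0.002 ]
[[  6   9  25  31  39  49  51  77  81  92  46  80 109 130 126 100  40  25]
 [124  97  50  27  30  20  18  32  43  79  83  68  98  67 103  75  37  39]
 [127 126  96  24  31  15  13  13  13  39  88  41  71  68  64  49  39  43]
 [123 126 124  22  29  20  13  12  12   8  38  15  26  40  36  35  41  43]
 [122 124 126  21  31  18  11  13  14  10   6  12   9  12  19  22  28  37]
 [125 123 126  62  31  16  14  14  15  13  11  13  14  14  19  20  19  20]
 [132 132 130  27  31  17  11  15  12  12  10  14  34  15  16  23  19  18]
 [ 80  82  85  11  33  19  14  15  14  14  11  45 112  35  13  14  20  22]
 [ 63  50  26  15  35  19  12   5  13  11  23  87  98  16  11  13  22  33]
 [ 68  28   7  12  33  17  12  29  10  13  46 115  50  10  11  10  18  35]
 [ 55   7  12  52  61  34  53  73   1  16  67  79  16  10  11  15  26  34]
 [ 28   7  24  97  96  90  92  74   5   6  28  26  15  11  12  14  27  34]
 [  9   8  56  98  95  94  96  94   4   6  13  16   9   7  11  10  24  33]
 [  2  25  93  94  94  94  95  96  47   6  11  10   7  11   9  11  23  33]
 [ 10  53  97  94  93  92  93  95  90  24  10  13   8  11  12   7  22  33]]
```

View pics/s6.png

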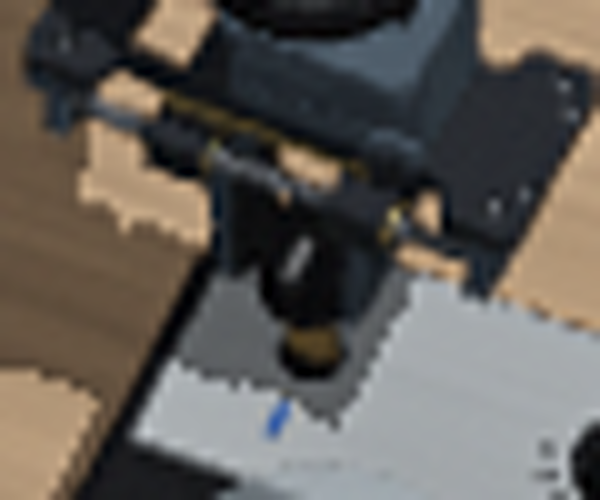

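The knob hangs just above the brass shaft, whose tip is at (313,345) in the crop. I'll compare the line's slope with world +x here.

Run:
```python
from h import *
f=dict(np.load('last_scene.npz'))
p=cast(f,321.93,189,138);q=cast(f,320.55,192,138);d=q-p;print('line yaw',np.degrees(np.arctan2(d[1],d[0])),(p+q)/2)
im=f["color"].astype(int);b=np.clip(im[200:212,314:326,2]-im[200:212,314:326,0]-15,0,None)
v,u=np.mgrid[200:212,314:326];m=b.ravel()
P=np.array([cast(f,a,c,66)[:2] for a,c in zip(u.ravel(),v.ravel())]);c=(P*m[:,None]).sum(0)/m.sum();C=((P-c).T*m)@(P-c);V=np.linalg.eigh(C)[1][:,1];print('tick',c,np.degrees(np.arctan(V[1]/V[0])))
f=grab('top');im=f["color"].astype(int);b=np.clip(im[200:222,305:340,2]-im[200:222,305:340,0]-15,0,None);v,u=np.mgrid[200:222,305:340];m=b.ravel()
if m.sum():
  P=np.array([cast(f,a,c,66)[:2] for a,c in zip(u.ravel(),v.ravel())]);print('toptick',(P*m[:,None]).sum(0)/m.sum(),(m>0).sum())
```

```text
line yaw 1.9376627868005007 [503.23565872  10.27828539 138.        ]
tick [524.38689285  12.00740595] 1.164688588276967
```

Request:
move_arm(increments=[[[0,-0.03,-0.15,1.3,0,0,0],[0,0,0,0,0,0,0]]])

```text
time_s: 16.15
ee_pos: [494.2, 12.7, 110.5]
ee_rot: [-179.9, -0.7, -2.7]
force: [0.6, -0.8, -1.1]
gripper_width: 37.1
```

Run:
```python
from h import *
rel(490.2,12.3,100,-2.5)
```

```text
pos [494.2  12.7 110.5] rot [-179.88   -0.68   -2.66] t 16.15 F [ 0.6 -0.8 -1.1] w 37.1
shift cm [-0.41   0.059  1.043] turn [-0.0021 -0.0119 -0.0027]
```

Request:
move_arm(increments=[[[0,-0.4,0.05,0.3,0,-0.012,0],[0,0,0,0.1,0,0,0]]])

```text
time_s: 16.4
ee_pos: [490.4, 12.5, 106.6]
ee_rot: [-179.9, -0.0, -2.6]
force: [-0.3, -0.1, -1.0]
gripper_width: 37.4
```

Run:
```python
from h import *
rel(490.2,12.3,103,-2.5)
```

```text
pos [490.4  12.5 106.6] rot [-1.7987e+02 -1.0000e-02 -2.6500e+00] t 16.4 F [-0.3 -0.1 -1. ] w 37.4
shift cm [-0.018  0.024  0.364] turn [-0.0022 -0.0001 -0.0025]
```

Near-perfect; descend in small steps.

Request:
move_arm(increments=[[[0,-0.02,0.02,0.2,0,0,0],[0,0,0,0.2,0,0,0],[0,0,0,0.2,0,0,0]]])

```text
time_s: 16.77
ee_pos: [490.5, 12.4, 100.6]
ee_rot: [-179.9, -0.1, -2.6]
force: [-0.1, 0.4, -0.3]
gripper_width: 36.9
```

Run:
```python
from h import *
rel(490.2,12.3,98,-2.5);print(monitor.state()["torque"])
```

```text
pos [490.5  12.4 100.6] rot [-1.7987e+02 -5.0000e-02 -2.6400e+00] t 16.775 F [-0.1  0.4 -0.3] w 36.9
shift cm [-0.027  0.011  0.256] turn [-0.0022 -0.0009 -0.0025]
[-0.07287652  0.18219067  0.05391906]
```

Request:
move_arm(increments=[[[0,-0.02,0,0.2,0,0,0],[0,0,0,0.2,0,0,0]]])

```text
time_s: 17.02
ee_pos: [490.2, 12.4, 96.3]
ee_rot: [-179.9, -0.1, -2.6]
force: [-0.0, 0.1, -1.6]
gripper_width: 37.2
```

Run:
```python
from h import *
rel(490.2,12.3,92,-2.5);print(monitor.state()["torque"])
```

```text
pos [490.2  12.4  96.3] rot [-1.7987e+02 -5.0000e-02 -2.6400e+00] t 17.025 F [-0.   0.1 -1.6] w 37.2
shift cm [-0.005  0.013  0.427] turn [-0.0022 -0.0009 -0.0024]
[-0.11783166  0.16468226  0.02308106]
```

Request:
move_arm(increments=[[[0,0,0,0.25,0,0,0],[0,0,0,0.25,0,0,0],[0,0,0,0.25,0,0,0]]])

```text
time_s: 17.4
ee_pos: [490.3, 12.5, 88.3]
ee_rot: [-179.9, -0.1, -2.6]
force: [0.8, 0.0, -1.1]
gripper_width: 37.3
```

Run:
```python
from h import *
rel(490.2,12.3,84,-2.5);print(monitor.state()["torque"])
f=grab("scene");save('s7.png',f["color"],10,(292,165,352,215))
```

```text
pos [490.3  12.5  88.3] rot [-1.7987e+02 -5.0000e-02 -2.6400e+00] t 17.4 F [ 0.8  0.  -1.1] w 37.3
shift cm [-0.008  0.016  0.425] turn [-0.0022 -0.0009 -0.0024]
[-0.0637004   0.14814758 -0.0045762 ]
```

View pics/s7.png

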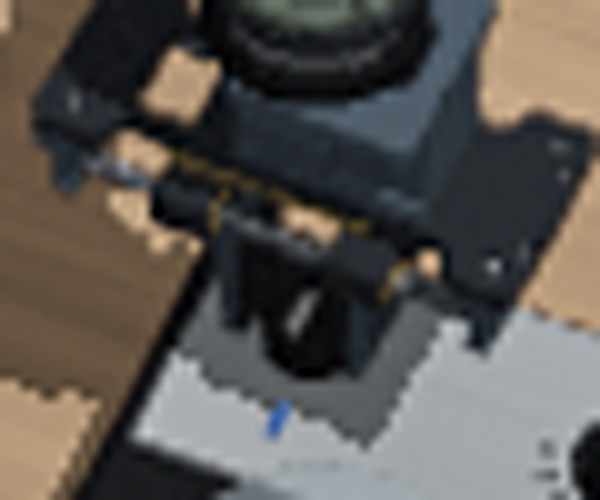

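The knob is on the shaft, since no brass shows below it. I'll press on against the spring.

Request:
move_arm(increments=[[[0,0,0,0.2,0,0,0],[0,0,0,0.2,0,0,0]]], force=45)

```text
time_s: 17.7
ee_pos: [490.3, 12.4, 84.3]
ee_rot: [-179.9, -0.0, -2.6]
force: [-1.5, -1.0, 3.2]
gripper_width: 36.8
```

Run:
```python
from h import *
rel(490.2,12.3,80.5,-2.5);print(monitor.state()["torque"])
```

```text
pos [490.3  12.4  84.3] rot [-1.7987e+02 -5.0000e-02 -2.6400e+00] t 17.7 F [-1.5 -1.   3.2] w 36.8
shift cm [-0.008  0.016  0.376] turn [-0.0022 -0.0008 -0.0024]
[-0.06309618  0.47904021 -0.00237981]
```

Request:
move_arm(increments=[[[0,0,0,0.2,0,0,0],[0,0,0,0.2,0,0,0],[0,0,0,0.1,0,0,0],[0,0,0,0.1,0,0,0]]])

```text
time_s: 18.2
ee_pos: [490.4, 12.4, 80.4]
ee_rot: [-179.9, -0.1, -2.6]
force: [-4.2, -0.7, 12.6]
gripper_width: 36.9
```

Run:
```python
from h import *
rel(490.2,12.3,80.5,-2.5);print(monitor.state()["torque"])
```

```text
pos [490.4  12.4  80.4] rot [-1.7987e+02 -1.1000e-01 -2.6300e+00] t 18.2 F [-4.2 -0.7 12.6] w 36.9
shift cm [-0.019  0.016 -0.007] turn [-0.0022 -0.0019 -0.0023]
[-0.05961846  0.91675258  0.0420452 ]
```

The wrist reads 12.6 N, above the 7.2 N spring maximum, and z is 80.4, so it is bottomed out. I'll hold for a moment and check.

Request:
move_arm(increments=[[[0,0,0,0.1,0,0,0],[0,0,0,0.1,0,0,0]]])

```text
time_s: 18.45
ee_pos: [490.4, 12.4, 80.5]
ee_rot: [-179.9, -0.2, -2.6]
force: [-3.3, 0.9, 10.3]
gripper_width: 36.9
```

Run:
```python
from h import *
f=grab("scene");save('s8.png',f["color"],8,(290,155,380,225));
for i in range(6): grab("top")
rel(490.2,12.3,80.5,-2.5)
```

```text
pos [490.4  12.4  80.5] rot [-1.7987e+02 -1.6000e-01 -2.6300e+00] t 18.8 F [-4.   0.2  9.9] w 37.1
shift cm [-0.018  0.015 -0.002] turn [-0.0022 -0.0029 -0.0023]
```

View pics/s8.png

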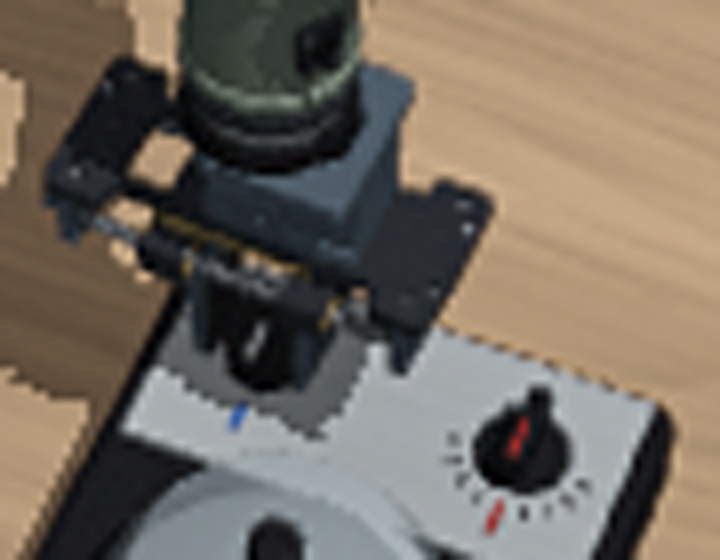

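The pointer (518,440) lines up with the red tick (496,516). The knob's white line points at the blue tick, and the knob is seated and pressed. Handing in.

Run:
```python
from h import *
print(job.job_done());rel(490.2,12.3,80.5,-2.5)
```

```text
the job is handed in; nothing more can be done
None
the job is handed in; nothing more can be done
```

I turned the dial to the red tick and let go. Then I picked up the knob nearest the base, turned it to match the D-shaft, pushed it on and handed the job in while still holding it pressed. No verdict came back, and no state could be read after hand-in.

**Knob and shaft:** the last reading before hand-in (18.8 s) put the knob's underside about 2 mm above the deck, which is the fully pressed height. The upward force on the tool was about 10 N (12.6 N at peak), above the 7.2 N full spring force. The gripper was holding the knob at 45 N, 37 mm open.

**Angles:** the last picture shows the pointer on the red tick and the knob's white line facing the blue tick. I measured the line at about 2° just before pushing the knob on.

**Corrections:**
- The first grip on the dial drifted about 10 mm high, so I regripped it lower before turning.
- The two cameras disagreed by about 7 mm on the shaft's x position. I used the dial's gripped position to settle it, and the knob went on with no sideways force.

The egg cups, mill and lid were never approached closely, but I did not measure them again at the end.

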